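Open the cell chute and send the spent cell down

TASK

Swing the flat steel cover on the brass chute sideways about its pivot screw until the chute's mouth is fully clear, then lower the spent AA cell lengthwise to the open mouth and let it go there so that it slides down the chute into the tin cup. Leave the cover open and the cup standing in its place, and do not disturb the other things on the bench.

Things in the scene. Friction and masses are not known exactly. Their poses are not given: they have to be found in the camera images.
- mouth (a point): Centre of the chute's open mouth, in the plane of the channel's rim, 178 mm above the bench. Axes: y uphill along the chute, towards the cabinet; z square out of the rim plane, 40 degrees from vertical, leaning downhill; x level across the chute. The mouth is a slot 34 mm across (x), 84 mm long (y -42 to +42 mm) and 22 mm deep below the rim; its side walls are 2 mm thick.
- unit: Wooden bench cabinet with the straight brass chute fixed to its side at 40 degrees. Origin on the bench under the mouth's centre, z up, y level from chute to cabinet. The cabinet's upright side is at y +62 mm, 27 mm past the shut cover's knob centre; its top shelf (340 to 352 mm high) overhangs to y +24 mm, above the knob, so an upright gripper hits it: come in tilted along the mouth's z.
- pivot (a point): Slotted pivot screw of the cover, at x 0, y -70, z +4 mm in the mouth's frame, 15 mm across, head 7 mm above the rim plane. The cover turns about it in the rim plane. Under it, from y -42 to the spout at y -150 mm, the channel is roofed over flush with the rim. Inside it is smooth: a cell let go lengthwise in the mouth slides down to the cup by itself.
- cover (a joint): Cover angle, rad: 0 = squarely over the mouth; grows as it swings sideways, counter-clockwise seen square-on from above, the knob going to the mouth's -x side (towards the robot) and downhill; stop at 1.75. The mouth is wholly clear from 1.3 on. Screw friction holds it where it is left; it takes about 1 N at the knob.
- knob (a point): Centre of the cover's black finger knob, a cylinder 14 mm across, 16 mm high, standing square on the cover at its free end, 126 mm from the pivot axis; 12 mm above the rim plane (foot 4, top 20 mm). The cover is a flat 3 mm steel leaf just above the rim, 44 x 92 mm over the mouth, with a narrow tail to the screw. Axes turn with the cover: y from pivot to knob, z square out.
- cell_center (a point): The spent AA cell, a cylinder 14.5 mm in diameter and 50.5 mm long with a small round nub at one end, grey with a copper-coloured band, 23 g, lying on the bench; this point is its centre, 7 mm above the bench. Its x axis runs along the cell, z up at the start.
- cup: The round tin catch cup, 84 mm in diameter at the rim, 58 mm high, 220 g, standing loose under the spout and a brass bounce hood (44 mm wide, 82 mm above the bench) that covers its middle; origin at the centre of its underside, z up.
- watch: Gilt hunter-case watch lying flat, 49 mm in diameter, 15 mm high, with crown and bow. Leave alone. Origin under its centre.
- loupe: Round black ebony loupe standing on the bench, 37 mm in diameter, 33 mm high. Leave alone. Origin under its centre.
- movement: Black square quartz clock movement, 56 x 56 x 14 mm, lying on the bench. Leave alone. Origin under its centre.
- anvil: Small enamelled bench anvil, 85 mm long over its horn, 45 mm high. Leave alone. Origin under its centre.
- pusher: Blued steel jewel pusher, a thin rod tool 117 mm long and 11 mm thick, lying on the bench. Leave alone. Origin under its middle, x along it.
There are look-alikes about, which are no part of the job. Leave any green look-alike of the cup alone.

How it is judged:
By the outcome, as a careful person would: the job done as asked, in the order asked, and still so for the second after the job is handed in, with the robot touching nothing.
It also fails if it takes over 58 s, if anything falls off the work surface, if the arm or the gripper's body presses on something with over 40 N, if the wrist force passes 120 N, or if a joint passes its speed limit or range.

ROBOT

A 6-joint arm with a two-finger parallel gripper is mounted at the origin on the work surface. World frame = base frame: x ahead of the robot, y to its left, z up, the work surface at z = 0. Lengths are in m, angles in degrees, forces in N, time in s.
With the tool pointing down it reaches from about 0.3 to 0.75 m from the base axis. Payload 8.5 kg.
Tool frame: the origin (TCP) lies on the centre line of the jaws, within the pads' length; the fingertips stand 14 mm ahead of it and the grasp point (between the pads) lies 5 mm behind it; z points along the fingers, x is the direction in which the jaws open and shut, and the axes are right-handed (so a half turn about z gives the same grasp; the last joint's range is limited). The gripper opens to 85 mm and grips with 20 to 120 N. Pads are 22 mm wide; open, the fingers measure 114 mm over their backs; the gripper's body (76 mm by 85 mm) begins 54 mm behind the grasp point. The pads swing forward as they close: fully open they stand 13 mm farther back than shut.
Start: joints at [-82.867, 21.807, 74.336, -0, 83.858, -12.336], TCP at [0.183, -0.519, 0.212] pointing down, gripper open.
Joint ranges: [-178.18, 178.18], [-50.72, 133.34], [12.68, 142.11], [-81.47, 261.47], [9.98, 163.14], [-165.26, 165.26]. Speed limits (degrees/s): [136.94, 136.94, 180, 180, 180, 180].

INTERFACE

Orientations are given as a 3x3 rotation matrix whose columns are the frame's x, y, z axes.
In Python, from rig import * gives the robot as it stands.
- The arm moves only by the shell command python3 -m crank 'ROWS' [FORCE]. ROWS is JSON, one flat list of numbers, 7 for each row, row after row: the turn, a rotation vector about the world's x, y, z in rad, then the shift along the world's x, y, z in m, then the opening in per cent of the stroke, from 0 (shut) to 100 (fully open). A call has 1 to 20 rows; each row shifts and turns the commanded pose from where the row before left it; what a row does not reach is not made up. A row lasts 1/10 s, in which the tool goes at most 50 mm and 8.59 degrees, less where a joint would pass 70% of its speed; a pose out of reach is approached as far as the arm can. A call is refused whole if a number of a shift passes 0.05 or a number of a turn 0.15, either way. A call with a gripper value outside its range is refused whole. The fingers move at their own pace and stop on an object; FORCE is the grip in N (left out, the last holds). Time passes only in rows, so rows that do not move let the fingers close. It gives the time, the measured TCP pose, the force and the opening at its end, in the units of the state.
- observe(): the state, without advancing time (a new reading comes with each control period).
- get_image(name): name is "scene" or "side" or "wrist"; returns a dict with "frame" (420x560x3 uint8, red, green, blue), "fov_y" (degrees; the focal length in pixels is half the picture's height over the tangent of half this angle, whatever the lens; pixels are square), "cx", "cy" (the principal point, pixels), "world_to_cam" (4x4, takes a point from world to camera coordinates). Camera axes: x right, y up, looking along -z (the intrinsics and any distortion apply to the point x, -y, -z); pixel columns grow to the right and rows downward; lengths in m; the calibration is good to about 2 mm. A picture is of the moment at which its call begins. There is no depth.
- close_job(): hands the job in, once; it reports no verdict.
The state is a dict: "time_s": time; "q": joint angles; "qvel": joint speeds; "joint_efforts": joint torques, N m; "position": TCP position; "tool_rot": TCP orientation; "ft_force": force on the tool from outside, world axes, zero at the start; "wrist_torque": the same for the moment, N m; "grip_width": finger opening in m.
Only numpy, scipy, OpenCV 4.12 (cv2) and the standard library are available. Lean on these libraries where they do the work, as an engineer would, in place of code of your own. Each camera call takes 0.05 s, during which the arm holds its last target. There are 200 camera calls.

## Working session

There is one attempt and no reset: what is moved stays moved. The work goes in short steps, Python scripts to look and compute and a shell command to move; the robot and the scene stay as the last step left them, time stands still between calls to the robot, and variables do not carry over. Pictures are saved under pics/ and viewed, about 8 in all and at most 12, crops included, and the job is handed in when it is done.

```bash
ls; mkdir -p pics
cat > h.py <<'E'
from rig import *
import numpy as np, cv2, json
def snap(n,f):
    im=get_image(n); cv2.imwrite('pics/'+f+'.png',im['frame'][:,:,::-1])
    np.savez('pics/'+f+'.npz',**{k:np.array(v) for k,v in im.items()}); return im
def load(f): return dict(np.load('pics/'+f+'.npz'))
def ray(im,u,v):
    f=im['frame'].shape[0]/2/np.tan(np.radians(im['fov_y'])/2)
    d=np.array([(u-im['cx'])/f,-(v-im['cy'])/f,-1]); T=np.array(im['world_to_cam']); R=T[:3,:3]
    return -R.T@T[:3,3], R.T@d
def plane(im,u,v,z):
    o,d=ray(im,u,v); return o+d*(z-o[2])/d[2]
def tri(rays):
    A=0;b=0
    for o,d in rays:
        d=d/np.linalg.norm(d);P=np.eye(3)-np.outer(d,d);A=A+P;b=b+P@o
    p=np.linalg.solve(A,b); return p,[np.linalg.norm((np.eye(3)-np.outer(d,d)/(d@d))@(p-o)) for o,d in rays]
def proj(im,p):
    f=im['frame'].shape[0]/2/np.tan(np.radians(im['fov_y'])/2);T=np.array(im['world_to_cam'])
    c=T[:3,:3]@np.array(p)+T[:3,3]; return np.array([im['cx']+f*c[0]/-c[2], im['cy']-f*c[1]/-c[2]])
E
python3 - <<'E'
from h import *
for n in ['scene','side','wrist']:
    im=snap(n,n+'0'); print(n,[ (k,v) for k,v in im.items() if k not in('frame',)])
E
```

```text
pics
scene [('fov_y', 42.99670342530279), ('cx', 285.23543857567364), ('cy', 210.9041320047602), ('world_to_cam', array([[ 0.40060865,  0.91612677, -0.01498134, -0.15567729],
       [-0.73214222,  0.32990014,  0.59593093,  0.30524752],
       [ 0.55089062, -0.22776661,  0.80289594, -1.53087159],
       [ 0.        ,  0.        ,  0.        ,  1.        ]]))]
side [('fov_y', 53.61700424938284), ('cx', 268.419897384743), ('cy', 218.943885779604), ('world_to_cam', array([[-0.34591119, -0.93826614,  0.00145114,  0.1322464 ],
       [ 0.61609486, -0.22596908,  0.75456285, -0.48827639],
       [-0.70765286,  0.26190577,  0.65622618, -0.51410953],
       [ 0.        ,  0.        ,  0.        ,  1.        ]]))]
wrist [('fov_y', 61.5294219925562), ('cx', 275.05262420142), ('cy', 212.90247320916754), ('world_to_cam', array([[ 0.33358395, -0.94271837, -0.0019535 , -0.54834552],
       [ 0.90238762,  0.31991105, -0.28871006,  0.03663613],
       [ 0.27279722,  0.09454623,  0.95741458, -0.37925077],
       [ 0.        ,  0.        ,  0.        ,  1.        ]]))]
```

View pics/scene0.png

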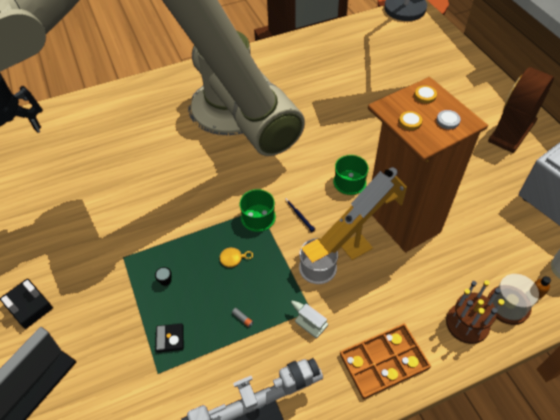

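View pics/side0.png

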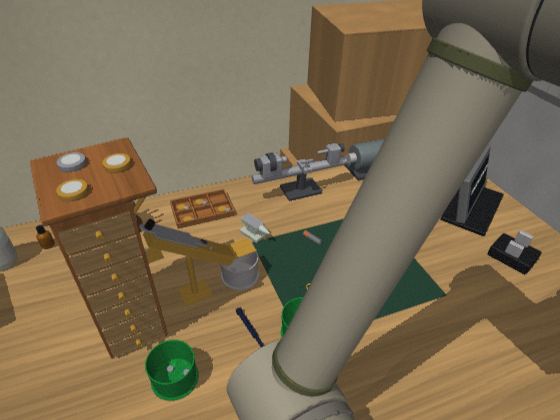

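The scene picture shows the cell at about (242,317), the cup at (318,262) and the chute running from (318,250) up to (400,180), with the grey cover at about (375,195). The side picture shows the cover at about (175,238) and the cell at (313,237). Next I'll zoom in on the details.

Run:
```python
from h import *
a=cv2.imread('pics/scene0.png')[160:285,290:415]; b=cv2.imread('pics/side0.png')[185:310,130:270]
a=cv2.resize(a,None,fx=3.2,fy=3.2,interpolation=cv2.INTER_CUBIC); b=cv2.resize(b,None,fx=2.8,fy=2.8,interpolation=cv2.INTER_CUBIC)
b=cv2.copyMakeBorder(b,0,a.shape[0]-b.shape[0],0,0,cv2.BORDER_CONSTANT)
cv2.imwrite('pics/c1.png',np.hstack([a,b]))
im=load('scene0'); f=im['frame']
c=f[300:335,225:260].astype(int)
m=((c[:,:,0]-c[:,:,1])>25)|((c.max(2)>75)&(abs(c[:,:,0]-c[:,:,1])<25))
ys,xs=np.nonzero(m); r=cv2.minAreaRect(np.float32(np.c_[xs+225,ys+300])); print(r,len(xs))
P=cv2.boxPoints(r); print(P,[plane(im,*p,.007)[:2].round(3) for p in P], plane(im,*r[0],.007))
```

```text
((246.66094970703125, 320.8600769042969), (36.02421188354492, 9.186502456665039), 48.990909576416016) 177
[[231.37569 310.28204]
 [238.30788 304.25403]
 [261.94623 331.4381 ]
 [255.01402 337.46613]] [array([ 0.612, -0.223]), array([ 0.605, -0.204]), array([ 0.683, -0.181]), array([ 0.689, -0.199])] [ 0.64781855 -0.20187743  0.007     ]
```

View pics/c1.png

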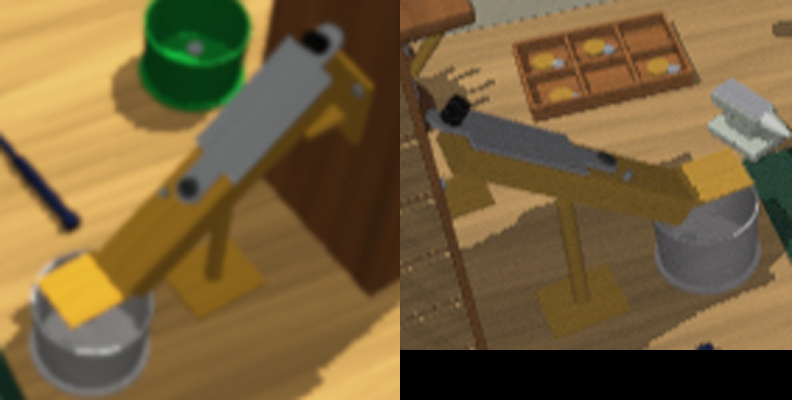

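View pics/wrist0.png

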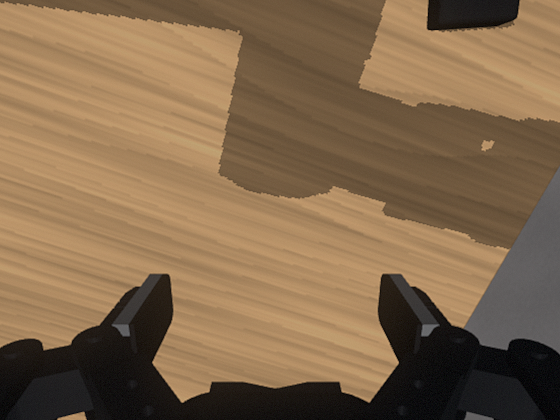

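The crop shows the knob at scene (389,172) and side (150,224), and the pivot at scene (349,218) and side (204,242). The wrist view shows only bare bench.

Run:
```python
from h import *
s=load('scene0');d=load('side0')
k,e=tri([ray(s,389.1,171.9),ray(d,150,224.3)]);print('knob',k,e)
p,e=tri([ray(s,348.8,218.4),ray(d,203.6,242.1)]);print('piv',p,e)
y=k-p;print(np.linalg.norm(y),np.degrees(np.arcsin(y[2]/np.linalg.norm(y))),'yaw',np.degrees(np.arctan2(y[1],y[0])))
for im,n,u,v in((s,'s',389.1,171.9),(d,'d',150,224.3)): print(n,'knob@.223',plane(im,u,v,.2232))
for im,n,u,v in((s,'s',348.8,218.4),(d,'d',203.6,242.1)): print(n,'piv@.138',plane(im,u,v,.1375))
# cell: side view + scene, copper/grey
f=d['frame'];c=f[225:250,295:330].astype(int)
m=((c[:,:,0]-c[:,:,1])>12);ys,xs=np.nonzero(m);r=cv2.minAreaRect(np.float32(np.c_[xs+295,ys+225]));print(r,len(xs))
P=cv2.boxPoints(r);print(plane(d,*r[0],.007),[plane(d,*q,.007)[:2].round(3) for q in P])
f=s['frame'];c=f[303:332,228:257].astype(int)
m=((c[:,:,0]-c[:,:,1])>12);ys,xs=np.nonzero(m);r=cv2.minAreaRect(np.float32(np.c_[xs+228,ys+303]));print(r,len(xs))
P=cv2.boxPoints(r);print(plane(s,*r[0],.007),[plane(s,*q,.007)[:2].round(3) for q in P])
# other things
for n,u,v,z in(('watch',231,258,.01),('loupe',163,274,.02),('movement',170,338,.01),('anvil',310,318,.02),('pusher',300,216,.006),('cup',318,265,.03),('green1',257,212,.03)):print(n,plane(s,u,v,z).round(3))
o=observe();print(o['tool_rot'],o['grip_width'],o['position'])
```

```text
knob [0.56162996 0.15570782 0.2231602 ] [np.float64(0.001376510847670643), np.float64(0.001376510847670606)]
piv [0.57741051 0.0647275  0.13475962] [np.float64(0.0005363836901248469), np.float64(0.0005363836901249282)]
0.12783233544422287 43.751765596518126 yaw 99.84005647276723
s knob@.223 [0.5617096  0.15718866 0.2232    ]
d knob@.223 [0.56067532 0.15445388 0.2232    ]
s piv@.138 [0.57917831 0.06414791 0.1375    ]
d piv@.138 [0.57428272 0.06464752 0.1375    ]
((306.0, 230.5), (11.0, 22.0), 90.0) 110
[ 0.66297008 -0.20290375  0.007     ] [array([ 0.691, -0.185]), array([ 0.672, -0.237]), array([ 0.636, -0.22 ]), array([ 0.654, -0.169])]
((247.5, 321.5), (7.0, 7.0), 90.0) 51
[ 0.64989542 -0.20078833  0.007     ] [array([ 0.639, -0.205]), array([ 0.645, -0.191]), array([ 0.66 , -0.197]), array([ 0.654, -0.21 ])]
watch [ 0.491 -0.179  0.01 ]
loupe [ 0.474 -0.332  0.02 ]
movement [ 0.62 -0.36  0.01]
anvil [ 0.702 -0.08   0.02 ]
pusher [0.445 0.014 0.006]
cup [ 0.598 -0.013  0.03 ]
green1 [ 0.408 -0.081  0.03 ]
[[ 3.33305346e-01 -9.42818927e-01 -1.30336962e-04]
 [-9.42818351e-01 -3.33305290e-01  1.06818877e-03]
 [-1.05055058e-03 -2.33148946e-04 -9.99999421e-01]] 0.08571942871693486 [ 0.18328239 -0.51830274  0.21118043]
```

```bash
python3 -m crank '[0,0,0.1405,0.0217,0.0336,0.0053,50, 0,0,0.1405,0.0217,0.0336,0.0053,50, 0,0,0.1405,0.0217,0.0336,0.0053,50, 0,0,0.1405,0.0217,0.0336,0.0053,50, 0,0,0.1405,0.0217,0.0336,0.0053,50, 0,0,0.1405,0.0217,0.0336,0.0053,50, 0,0,0.1405,0.0217,0.0336,0.0053,50, 0,0,0.1405,0.0217,0.0336,0.0053,50, 0,0,0.1405,0.0217,0.0336,0.0053,50, 0,0,0.1405,0.0217,0.0336,0.0053,50, 0,0,0,0.0217,0.0336,0.0053,50, 0.0985,0.0174,0,0.0217,0.0336,0.0053,50, 0.0985,0.0174,0,0.0217,0.0336,0.0053,50, 0.0985,0.0174,0,0.0217,0.0336,0.0053,50, 0.0985,0.0174,0,0.0217,0.0336,0.0053,50, 0.0985,0.0174,0,0.0217,0.0336,0.0053,50, 0.0985,0.0174,0,0.0217,0.0336,0.0053,50, 0.0985,0.0174,0,0.0217,0.0336,0.0053,50, 0,0,0,0,0,0,50, 0,0,0,0,0,0,50]'
cat >> h.py <<'E'
def frame(yaw):
    a=np.radians(yaw);c,s=np.cos(np.radians(40)),np.sin(np.radians(40)); u=np.array([np.cos(a),np.sin(a),0]);k=np.array([0,0,1.])
    return np.c_[[np.sin(a),-np.cos(a),0],u*c+k*s,-u*s+k*c]
E
python3 - <<'E'
from h import *
from scipy.spatial.transform import Rotation as R
o=observe();M=frame(100);T=M@np.diag([1,-1,-1]);print(o['q'],o['position'],R.from_matrix(T@np.array(o['tool_rot']).T).as_rotvec(),np.array([.561,.156,.223])+.11*M[:,2]-o['position'])
im=snap('wrist','w1');print(proj(im,[.561,.156,.223]),proj(im,[.577,.0647,.135]))
E
```

```text
time_s: 2.15
position: [0.5738, 0.0862, 0.3063]
tool_rot: [[0.985, 0.132, -0.113], [0.174, -0.754, 0.634], [-0.002, -0.644, -0.765]]
ft_force: [-0.3, -1.2, 0.1]
grip_width: 0.0426
[-19.48345959  27.25062928  60.51464254  36.66039381 110.36458962
 -21.94700319] [0.57382952 0.08620768 0.30627461] [-0.00120535 -0.0020778  -0.00041712] [-0.00055144  0.00015988  0.00099028]
[273.72602927 202.97357763] [273.83900272 334.77911497]
```

View pics/w1.png

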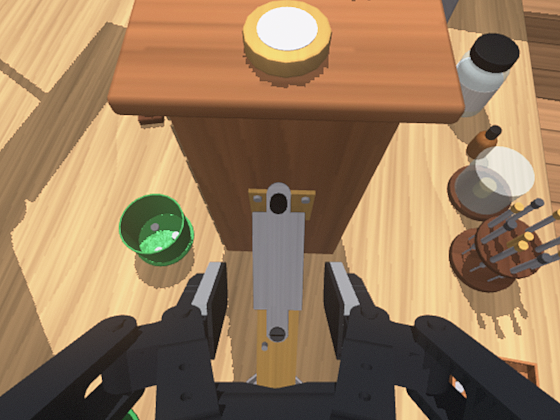

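The wrist view shows the knob at (278,203) and the pivot at (278,334). Both are about 4 px (2–3 mm) to the right of my prediction, and the yaw agrees. I'll correct for that, go in and cage the knob.

```bash
python3 -m crank '[0,0,0,-0.0019,0.0128,-0.0151,50, 0,0,0,-0.0019,0.0128,-0.0151,50, 0,0,0,-0.0019,0.0128,-0.0151,50, 0,0,0,-0.0019,0.0128,-0.0151,50, 0,0,0,-0.0018,0.0128,-0.0151,50, 0,0,0,0,0,0,22, 0,0,0,0,0,0,22, 0,0,0,0,0,0,22, 0,0,0,0,0,0,22]' 20
python3 - <<'E'
from h import *
im=snap('wrist','w2')
# arc increments in world for dtheta=0.1
M=frame(100)
k=lambda t: 0.126*np.array([-np.sin(t),np.cos(t),0])
for i in range(16): print(i,(M@(k(.1*i+.1)-k(.1*i))).round(4))
print(.1*M[:,2])
E
```

```text
time_s: 3.1
position: [0.5649, 0.1495, 0.2323]
tool_rot: [[0.985, 0.133, -0.11], [0.173, -0.754, 0.634], [0.001, -0.644, -0.765]]
ft_force: [0.3, 0.6, 0.3]
grip_width: 0.0185
0 [-0.0123 -0.0027 -0.0004]
1 [-0.012  -0.0036 -0.0012]
2 [-0.0116 -0.0045 -0.002 ]
3 [-0.0111 -0.0053 -0.0028]
4 [-0.0104 -0.0061 -0.0035]
5 [-0.0097 -0.0068 -0.0042]
6 [-0.0089 -0.0075 -0.0049]
7 [-0.0079 -0.0081 -0.0055]
8 [-0.0069 -0.0086 -0.0061]
9 [-0.0059 -0.009  -0.0066]
10 [-0.0047 -0.0093 -0.007 ]
11 [-0.0035 -0.0096 -0.0074]
12 [-0.0023 -0.0097 -0.0077]
13 [-0.0011 -0.0097 -0.0079]
14 [ 0.0002 -0.0097 -0.008 ]
15 [ 0.0014 -0.0095 -0.0081]
[ 0.01116189 -0.06330222  0.07660444]
```

View pics/w2.png

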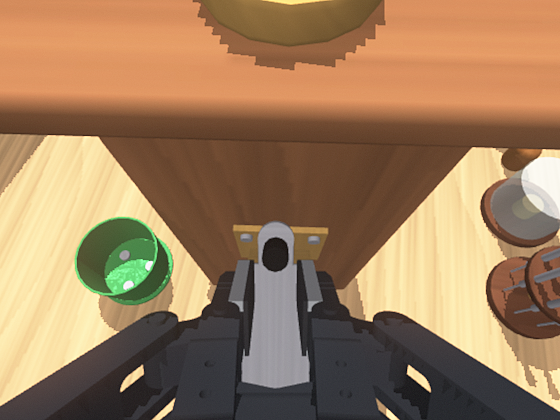

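Run:
```python
from h import *
im=load('w2');o=observe();p=np.array(o['position']);R=np.array(o['tool_rot']);T=im['world_to_cam']
print('cam in tool',R.T@(-T[:3,:3].T@T[:3,3]-p), 'axis',R.T@(-T[2,:3]))
for q in ([0,0,0],[0,0,.014],[.009,0,.014],[-.009,0,.014],[.009,-.011,.014],[.009,.011,.014],[.009,0,-.02]): print(q,proj(im,p+R@np.array(q)).round(1))
w=load('w1');
print(proj(im,[.5635,.1565,.223]), proj(im,[.577+.0025,.065,.135]))
# knob from 3 views
print(tri([ray(w,278,203),ray(im,275,255)]))
s=load('scene0');d=load('side0')
print(tri([ray(w,278,203),ray(im,275,255),ray(s,389.1,171.9),ray(d,150,224.3)]))
```

```text
cam in tool [ 0.00056264 -0.07410636 -0.16128995] axis [9.00507301e-04 2.89173241e-01 9.57276358e-01]
[0, 0, 0] [273.6 261.7]
[0, 0, 0.014] [273.7 250.7]
[0.009, 0, 0.014] [290.4 250.7]
[-0.009, 0, 0.014] [256.9 250.6]
[0.009, -0.011, 0.014] [290.7 231.3]
[0.009, 0.011, 0.014] [290.2 269.3]
[0.009, 0, -0.02] [293.7 280.6]
[273.46239401 253.46124061] [273.46780353 429.05697163]
(array([0.56467534, 0.15448905, 0.2275324 ]), [np.float64(1.8335352838027656e-06), np.float64(1.833535283555627e-06)])
(array([0.56339102, 0.15583362, 0.2230781 ]), [np.float64(0.0011657987635780582), np.float64(0.001060458021931922), np.float64(0.0016926413179373869), np.float64(0.002137164739707316)])
```

```bash
python3 -m crank '[0,0,0,0,0,0,5, 0,0,0,0,0,0,5, 0,0,0,0,0,0,5, 0,0,0,0,0,0,5]' 20
```

```text
time_s: 3.55
position: [0.5645, 0.1503, 0.2315]
tool_rot: [[0.985, 0.132, -0.112], [0.173, -0.753, 0.635], [-0.001, -0.644, -0.765]]
ft_force: [0.8, -1.0, -0.5]
grip_width: 0.0046
```

Run:
```python
from h import *
im=snap('wrist','w3'); d=snap('side','d3')
a=cv2.imread('pics/w3.png')[180:400,170:390]; b=cv2.imread('pics/d3.png')[170:280,110:250]
a=cv2.resize(a,(420,420),interpolation=cv2.INTER_CUBIC); b=cv2.resize(b,(380,299),interpolation=cv2.INTER_CUBIC)
b=cv2.copyMakeBorder(b,0,121,0,0,cv2.BORDER_CONSTANT)
cv2.imwrite('pics/c3.png',np.hstack([a,b]))
```

```text
(no output)
```

View pics/c3.png

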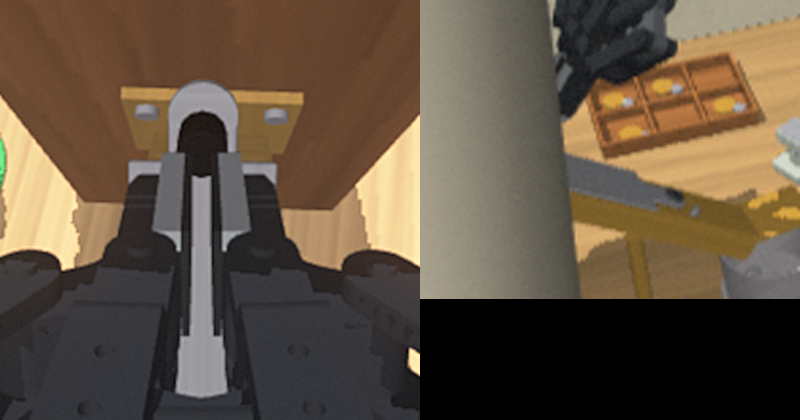

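The crop shows the shut pads ending at about (275,260) in the wrist frame. The knob at (276,251) lies ahead of them and is not gripped. The scene view should show which way the fingers are off.

Run:
```python
from h import *
im=snap('scene','s4')
a=cv2.imread('pics/s4.png')[120:250,310:440]
cv2.imwrite('pics/c4.png',cv2.resize(a,(585,585),interpolation=cv2.INTER_CUBIC))
o=observe();p=np.array(o['position']);R=np.array(o['tool_rot'])
for q in ([0,0,0],[0,0,.014],[0,-.011,.014],[0,.011,.014],[0,0,-.054]): print(q,((proj(im,p+R@np.array(q))-[310,120])*4.5).round(0))
print((proj(im,[.5634,.1558,.223])-[310,120])*4.5)
```

```text
[0, 0, 0] [348. 231.]
[0, 0, 0.014] [360. 238.]
[0, -0.011, 0.014] [377. 219.]
[0, 0.011, 0.014] [344. 256.]
[0, 0, -0.054] [299. 202.]
[355.10285382 237.41615184]
```

View pics/c4.png

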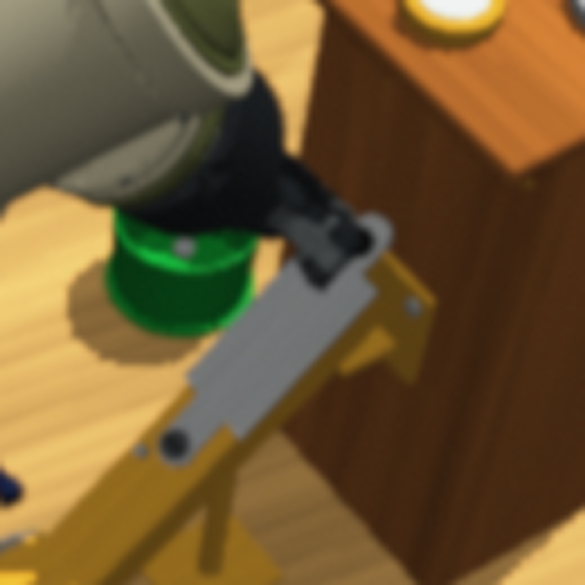

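```bash
python3 -m crank '[0,0,0,0,0,0,40, 0,0,0,0,0,0,40, 0,0,0,0,0,0,40, 0,0,0,-0.0007,0.004,0.0014,40, 0,0,0,-0.0007,0.0039,0.0014,40, 0,0,0,0,0,0,40]' 20
python3 -m crank '[0,0,0,0,0,0,5, 0,0,0,0,0,0,5, 0,0,0,0,0,0,5, 0,0,0,0,0,0,5, 0,0,0,0,0,0,5]' 20
```

```text
time_s: 4.3
position: [0.5629, 0.1588, 0.2347]
tool_rot: [[0.985, 0.133, -0.112], [0.174, -0.753, 0.634], [-0.0, -0.644, -0.765]]
ft_force: [0.7, 0.5, -0.9]
grip_width: 0.0343
time_s: 4.8
position: [0.5631, 0.1581, 0.2343]
tool_rot: [[0.985, 0.132, -0.112], [0.173, -0.753, 0.635], [-0.001, -0.644, -0.765]]
ft_force: [-0.4, -1.0, 0.6]
grip_width: 0.004
```

```bash
python3 -m crank '[0,0,0,0,0,0,40, 0,0,0,0,0,0,40, 0,0,0,0,0,0,40, 0,0,0,0.0005,-0.003,-0.0026,40, 0,0,0,-0.0009,0.0051,-0.0061,40, 0,0,0,0,0,0,40]' 20
python3 -m crank '[0,0,0,0,0,0,5, 0,0,0,0,0,0,5, 0,0,0,0,0,0,5, 0,0,0,0,0,0,5, 0,0,0,0,0,0,5]' 20
python3 - <<'E'
from h import *
im=snap('wrist','w5'); s=snap('scene','s5')
a=cv2.imread('pics/w5.png')[180:400,170:390]; b=cv2.imread('pics/s5.png')[140:220,340:420]
a=cv2.resize(a,(400,400),interpolation=cv2.INTER_CUBIC); b=cv2.resize(b,(400,400),interpolation=cv2.INTER_CUBIC)
cv2.imwrite('pics/c5.png',np.hstack([a,b]))
o=observe();p=np.array(o['position']);R=np.array(o['tool_rot'])
for x in(.0,.01):
  for q in ([x,-.011,.014],[x,.011,.014],[x,-.011,-.02],[x,.011,-.02]): print(q,((proj(s,p+R@np.array(q))-[340,140])*5+[400,0]).round(0))
E
```

```text
time_s: 5.4
position: [0.5622, 0.1608, 0.2247]
tool_rot: [[0.985, 0.131, -0.114], [0.174, -0.753, 0.635], [-0.002, -0.645, -0.764]]
ft_force: [-1.0, 0.2, -0.5]
grip_width: 0.0343
time_s: 5.9
position: [0.5628, 0.1602, 0.2257]
tool_rot: [[0.985, 0.132, -0.112], [0.173, -0.753, 0.635], [-0.0, -0.644, -0.765]]
ft_force: [-0.7, -0.1, 0.2]
grip_width: 0.0043
[0.0, -0.011, 0.014] [686. 142.]
[0.0, 0.011, 0.014] [649. 183.]
[0.0, -0.011, -0.02] [654. 123.]
[0.0, 0.011, -0.02] [616. 164.]
[0.01, -0.011, 0.014] [702. 158.]
[0.01, 0.011, 0.014] [665. 198.]
[0.01, -0.011, -0.02] [670. 138.]
[0.01, 0.011, -0.02] [632. 180.]
```

View pics/c5.png

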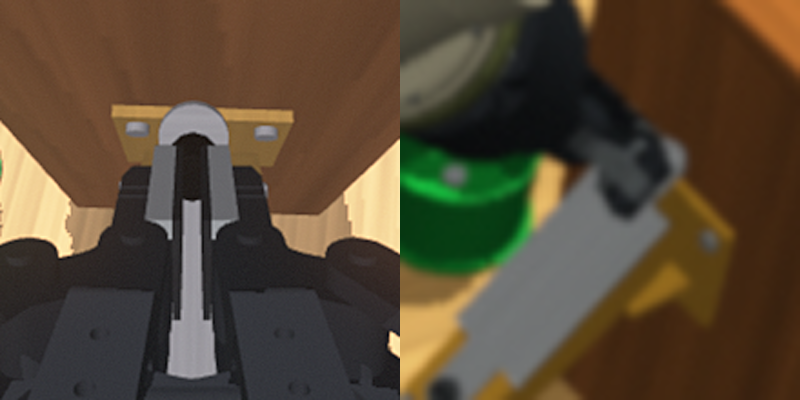

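```bash
python3 -m crank '[0,0,0,0,0,0,40, 0,0,0,0,0,0,40, 0,0,0,0,0,0,40, 0,0,0,-0.0004,0.0022,-0.0042,40, 0,0,0,-0.0004,0.0022,-0.0042,40, 0,0,0,-0.0004,0.0022,-0.0042,40, 0,0,0,0,0,0,40]' 20
python3 -m crank '[0,0,0,0,0,0,5, 0,0,0,0,0,0,5, 0,0,0,0,0,0,5, 0,0,0,0,0,0,5, 0,0,0,0,0,0,5]' 20
```

```text
time_s: 6.7
position: [0.5611, 0.1673, 0.2123]
tool_rot: [[0.985, 0.132, -0.113], [0.174, -0.753, 0.635], [-0.002, -0.645, -0.764]]
ft_force: [-0.1, 0.3, 0.9]
grip_width: 0.0341
time_s: 7.2
position: [0.5616, 0.1668, 0.2131]
tool_rot: [[0.985, 0.132, -0.112], [0.173, -0.753, 0.635], [-0.0, -0.644, -0.765]]
ft_force: [1.0, -0.5, 0.4]
grip_width: 0.0118
```

```bash
python3 -m crank '[0,0,0,0,0,0,40, 0,0,0,0,0,0,40, 0,0,0,0,0,0,40, 0,0,0,-0.0005,0.0029,0.0004,40, 0,0,0,-0.0005,0.0028,0.0005,40, 0,0,0,0,0,0,40]' 20
python3 -m crank '[0,0,0,0,0,0,5, 0,0,0,0,0,0,5, 0,0,0,0,0,0,5, 0,0,0,0,0,0,5, 0,0,0,0,0,0,5]' 20
```

```text
time_s: 7.8
position: [0.5604, 0.173, 0.2141]
tool_rot: [[0.985, 0.133, -0.112], [0.174, -0.753, 0.635], [-0.0, -0.644, -0.765]]
ft_force: [0.8, 0.1, 0.7]
grip_width: 0.0341
time_s: 8.3
position: [0.5605, 0.1726, 0.214]
tool_rot: [[0.985, 0.132, -0.112], [0.173, -0.753, 0.635], [-0.0, -0.644, -0.765]]
ft_force: [-0.4, 0.2, 1.4]
grip_width: 0.0125
```

```bash
python3 -m crank '[0,0,0,-0.0003,0.0019,-0.0023,22, 0,0,0,0,0,0,22, 0.0112,-0.0633,0.0766,-0.0125,-0.0028,-0.0004,22, 0.0112,-0.0633,0.0766,-0.0122,-0.0037,-0.0012,22, 0.0112,-0.0633,0.0766,-0.0118,-0.0046,-0.002,22, 0.0112,-0.0633,0.0766,-0.0113,-0.0054,-0.0029,22]' 20
python3 - <<'E'
from h import *
w=snap('wrist','w6');s=snap('scene','s6')
a=cv2.imread('pics/w6.png')[180:400,170:390]; b=cv2.imread('pics/s6.png')[140:240,330:430]
cv2.imwrite('pics/c6.png',np.hstack([cv2.resize(a,(400,400),interpolation=cv2.INTER_CUBIC),cv2.resize(b,(400,400),interpolation=cv2.INTER_CUBIC)]))
E
```

```text
time_s: 8.9
position: [0.512, 0.1579, 0.2051]
tool_rot: [[0.853, 0.509, -0.113], [0.456, -0.624, 0.634], [0.253, -0.593, -0.765]]
ft_force: [0.8, -0.5, -1.0]
grip_width: 0.0188
```

View pics/c6.png

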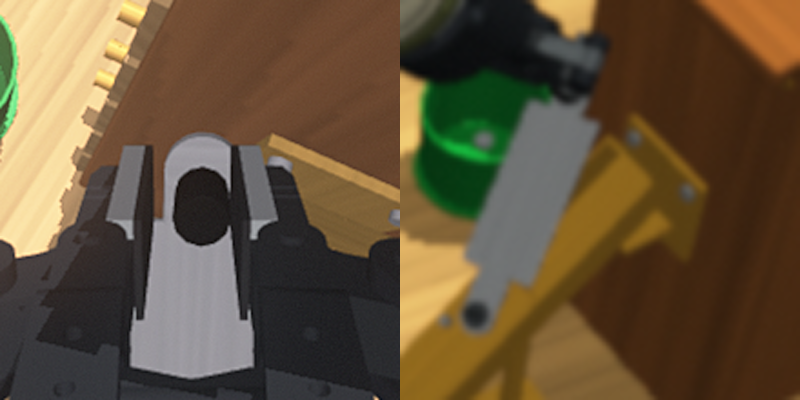

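The cover is following: the knob sits well between the pads in the wrist view, and the leaf has turned off the mouth in the scene view. I'll continue the arc.

```bash
python3 -m crank '[0.0112,-0.0633,0.0766,-0.0107,-0.0063,-0.0036,22, 0.0112,-0.0633,0.0766,-0.01,-0.007,-0.0043,22, 0.0112,-0.0633,0.0766,-0.0091,-0.0077,-0.005,22, 0.0112,-0.0633,0.0766,-0.0081,-0.0083,-0.0056,22, 0.0112,-0.0633,0.0766,-0.0071,-0.0088,-0.0062,22, 0.0112,-0.0633,0.0766,-0.006,-0.0092,-0.0068,22, 0,0,0,0,0,0,22]' 20
python3 -m crank '[0.0112,-0.0633,0.0766,-0.0048,-0.0095,-0.0072,22, 0.0112,-0.0633,0.0766,-0.0036,-0.0098,-0.0076,22, 0.0112,-0.0633,0.0766,-0.0023,-0.0099,-0.0079,22, 0.0112,-0.0633,0.0766,-0.0011,-0.0099,-0.0081,22, 0.0112,-0.0633,0.0766,0.0002,-0.0099,-0.0082,22, 0,0,0,0,0,0,22]' 20
python3 - <<'E'
from h import *
w=snap('wrist','w7');s=snap('scene','s7')
a=cv2.imread('pics/w7.png')[100:400,130:430]; b=cv2.imread('pics/s7.png')[140:290,280:430]
cv2.imwrite('pics/c7.png',np.hstack([cv2.resize(a,(400,400),interpolation=cv2.INTER_CUBIC),cv2.resize(b,(400,400),interpolation=cv2.INTER_CUBIC)]))
print(observe()['q'])
E
```

```text
time_s: 9.7
position: [0.4615, 0.1102, 0.1732]
tool_rot: [[0.424, 0.899, -0.114], [0.727, -0.263, 0.634], [0.54, -0.351, -0.765]]
ft_force: [-0.1, -1.3, 0.2]
grip_width: 0.0186
time_s: 10.3
position: [0.4505, 0.0612, 0.1342]
tool_rot: [[-0.058, 0.992, -0.114], [0.765, 0.117, 0.633], [0.641, -0.05, -0.766]]
ft_force: [-0.4, 0.5, 0.5]
grip_width: 0.0187
[ -26.98279019   25.54505628   95.10881411   30.88452916   86.77255393
 -132.11844342]
```

View pics/c7.png

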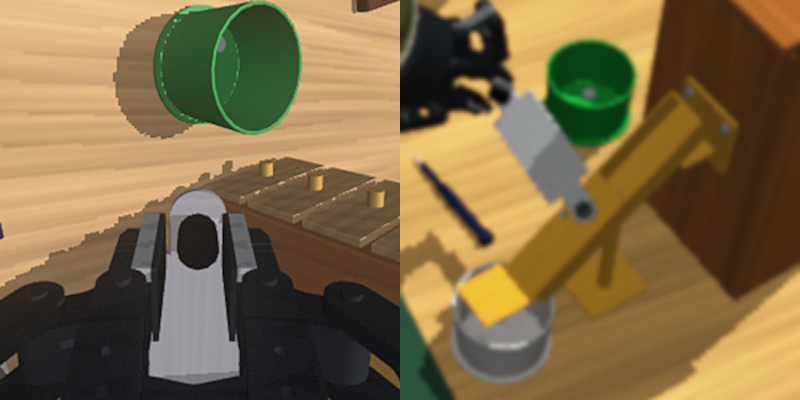

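The cover is open at about 1.47 rad, with the mouth bare in the scene view and the cup in place. I'll back off and hover over the cell.

```bash
python3 -m crank '[0,0,0,0,0,0,45, 0,0,0,0,0,0,45, 0,0,0,0.0037,-0.0211,0.0255,45, 0,0,0,0.0037,-0.0211,0.0255,45, 0,0,0,0.0037,-0.0211,0.0255,45, 0,0,0,0,0,0.03,45, 0,0,0,0,0,0.03,45, -0.0985,-0.0174,0,0.0157,-0.0165,-0.0125,45, -0.0985,-0.0174,0,0.0157,-0.0165,-0.0125,45, -0.0985,-0.0174,0,0.0157,-0.0165,-0.0125,45, -0.0985,-0.0174,0,0.0157,-0.0165,-0.0125,45, -0.0985,-0.0174,0,0.0157,-0.0165,-0.0125,45, -0.0985,-0.0174,0,0.0157,-0.0165,-0.0125,45, -0.0985,-0.0174,0,0.0157,-0.0165,-0.0125,45, 0,0,0.038,0.0157,-0.0165,-0.0125,45, 0,0,0.038,0.0157,-0.0165,-0.0125,45, 0,0,0.038,0.0157,-0.0165,-0.0125,45, 0,0,0.038,0.0157,-0.0165,-0.0125,45, 0,0,0.038,0.0157,-0.0165,-0.0125,45, 0,0,0,0,0,0,45]' 40
python3 - <<'E'
from h import *
w=snap('wrist','w8');f=w['frame'].astype(int)
print('cell expect',proj(w,[.65,-.2,.007]),observe()['q'])
u,v=proj(w,[.65,-.2,.007]).astype(int)
y0=max(v-80,0);x0=max(u-80,0);c=f[y0:v+80,x0:u+80]
g=(c[:,:,1]-c[:,:,0]>8)  # green mat
m=(~g)&(c.max(2)>55)
n,l,st,ce=cv2.connectedComponentsWithStats(m.astype(np.uint8))
for i in range(1,n):
  if st[i,4]>150:
    ys,xs=np.nonzero(l==i);r=cv2.minAreaRect(np.float32(np.c_[xs+x0,ys+y0]));P=cv2.boxPoints(r)
    print(st[i,4],r,plane(w,*r[0],.007).round(4),[plane(w,*q,.007)[:2].round(4) for q in P], c[l==i].mean(0))
E
```

```text
time_s: 12.4
position: [0.6496, -0.2007, 0.1187]
tool_rot: [[-0.287, 0.958, -0.004], [0.958, 0.287, -0.001], [0.0, -0.004, -1.0]]
ft_force: [-0.2, 0.2, -0.5]
grip_width: 0.0387
cell expect [274.35620709 202.40697856] [ -27.00293768   38.85270707   59.22336949   -0.14435786   82.04892083
 -133.6628905 ]
1185 ((272.13238525390625, 185.31639099121094), (64.42864227294922, 19.101823806762695), 80.78897094726562) [ 0.6371 -0.2057  0.007 ] [array([ 0.6175, -0.2233]), array([ 0.6111, -0.21  ]), array([ 0.6577, -0.1872]), array([ 0.6646, -0.2011])] [172.63459916 153.51308017 146.70295359]
7513 ((273.5, 240.0), (158.99996948242188, 81.99998474121094), -0.0) [ 0.6811 -0.1914  0.007 ] [array([ 0.7367, -0.246 ]), array([ 0.6658, -0.2623]), array([ 0.6292, -0.1406]), array([ 0.6975, -0.1153])] [218.83362172 192.62691335 142.71156662]
```

The cell's centre is about (0.638,-0.2055), at yaw 25.7°. I'll align and go down in steps, because the pads appear to end well short of the stated tip.

```bash
python3 -m crank '[0,0,0.0785,-0.0058,-0.0024,0,45, 0,0,0.0785,-0.0058,-0.0024,0,45, 0,0,0,0,0,-0.0193,45, 0,0,0,0,0,-0.0193,45, 0,0,0,0,0,-0.0193,45, 0,0,0,0,0,-0.0193,45, 0,0,0,0,0,-0.0193,45, 0,0,0,0,0,0,45]' 40
python3 - <<'E'
from h import *
w=snap('wrist','w9');o=observe();p=np.array(o['position']);R=np.array(o['tool_rot'])
print(o['ft_force'],o['position'],R)
a=cv2.imread('pics/w9.png');cv2.imwrite('pics/c9.png',cv2.resize(a[150:400,130:430],(600,500)))
s=get_image('side');print(proj(s,[.638,-.2055,.007]))
for q in([.019,-.011,.0],[.019,-.011,-.02],[.019,-.011,-.03]):print(proj(w,p+R@np.array(q)))
print(proj(w,[.638,-.2055,.0145]))
E
```

```text
time_s: 13.25
position: [0.6364, -0.2029, 0.0232]
tool_rot: [[-0.435, 0.901, -0.005], [0.901, 0.435, -0.0], [0.002, -0.004, -1.0]]
ft_force: [-0.3, -0.1, 0.4]
grip_width: 0.0382
[0.58112989 0.5454458  0.47539577] [ 0.6372815  -0.20346669  0.02484729] [[-4.34792912e-01  9.00528157e-01 -2.04014722e-03]
 [ 9.00530175e-01  4.34789827e-01 -1.79155356e-03]
 [-7.26309165e-04 -2.61616892e-03 -9.99996314e-01]]
[311.16380706 236.75305785]
[310.58520323 240.57851357]
[315.19490558 257.47740538]
[317.96445784 267.63041754]
[267.53104347 252.72103483]
```

View pics/c9.png

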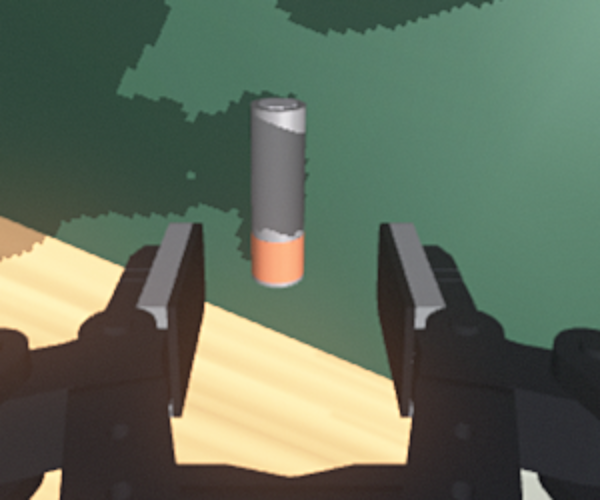

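The wrist view shows the cell upright in the frame, from (268,200) to (268,292). It is about 4 mm to the left of the pads' mid-line, and the pads still end nearer to the camera. I'll work out the correction.

Run:
```python
from h import *
w=load('w9');p=np.array([.6368,-.2032,.024]);o=observe();R=np.array(o['tool_rot'])
a=plane(w,268.5,200,.012);b=plane(w,268.5,292,.007);print(a,b,np.linalg.norm(a-b));c=(a+b)/2
print('centre',c,'in tool',R.T@(c-p), R[:,0],R[:,1])
```

```text
[ 0.61273275 -0.2170186   0.012     ] [ 0.66233702 -0.19347722  0.007     ] 0.05513419872518734
centre [ 0.63753488 -0.20524791  0.0095    ] in tool [-0.00212705 -0.00020966  0.01450571] [-0.43486344  0.90049286 -0.00252782] [ 0.90049641  0.43486145 -0.00131961]
```

```bash
python3 -m crank '[0,0,0,0.0011,-0.0023,-0.015,45, 0,0,0,0,0,-0.015,45, 0,0,0,0,0,0,45]' 40
python3 -m crank '[0,0,0,0,0,-0.005,45, 0,0,0,0,0,-0.005,45, 0,0,0,0,0,0,45]' 40
python3 -m crank '[0,0,0,0,0,0,20, 0,0,0,0,0,0,20, 0,0,0,0,0,0,20, 0,0,0,0,0,0,20]' 40
```

```text
time_s: 13.65
position: [0.6375, -0.2061, -0.008]
tool_rot: [[-0.435, 0.9, -0.005], [0.9, 0.435, -0.0], [0.002, -0.005, -1.0]]
ft_force: [-0.4, 0.7, 0.3]
grip_width: 0.0383
time_s: 13.95
position: [0.6385, -0.2066, -0.016]
tool_rot: [[-0.435, 0.9, -0.002], [0.9, 0.435, -0.002], [-0.001, -0.003, -1.0]]
ft_force: [-0.1, 0.9, -0.1]
grip_width: 0.0384
time_s: 14.35
position: [0.6389, -0.2068, -0.0152]
tool_rot: [[-0.435, 0.9, -0.001], [0.9, 0.435, -0.003], [-0.002, -0.002, -1.0]]
ft_force: [-0.4, 0.2, 0.0]
grip_width: 0.0169
```

```bash
python3 -m crank '[0,0,0,0,0,0,0, 0,0,0,0,0,0,0, 0,0,0,0,0,0,0, 0,0,0,0,0,0,0]' 40
python3 - <<'E'
from h import *
w=snap('wrist','w10')
a=cv2.imread('pics/w10.png');cv2.imwrite('pics/c10.png',cv2.resize(a[150:400,130:430],(600,500)))
E
```

```text
time_s: 14.75
position: [0.6389, -0.2068, -0.0151]
tool_rot: [[-0.435, 0.9, -0.001], [0.9, 0.435, -0.003], [-0.002, -0.002, -1.0]]
ft_force: [-0.8, 0.6, 4.1]
grip_width: 0.0123
```

```bash
python3 -m crank '[0,0,0,0,0,0,30, 0,0,0,0,0,0,30, 0,0,0,0,0,-0.003,30, 0,0,0,0,0,0,30]' 40
python3 -m crank '[0,0,0,0,0,0,0, 0,0,0,0,0,0,0, 0,0,0,0,0,0,0, 0,0,0,0,0,0,0]' 40
```

```text
time_s: 15.2
position: [0.6385, -0.2066, -0.0191]
tool_rot: [[-0.435, 0.9, -0.002], [0.9, 0.435, -0.002], [-0.001, -0.003, -1.0]]
ft_force: [-0.2, 0.2, 0.4]
grip_width: 0.0257
time_s: 15.6
position: [0.6388, -0.2067, -0.0184]
tool_rot: [[-0.435, 0.9, -0.001], [0.9, 0.435, -0.002], [-0.002, -0.002, -1.0]]
ft_force: [-0.5, -0.7, 0.6]
grip_width: 0.0125
```

```bash
python3 -m crank '[0,0,0,0,0,0.01,0, 0,0,0,0,0,0.01,0, 0,0,0,0,0,0.03,0, 0,0,0,0,0,0.04,0, 0,0,0,0,0,0.04,0, 0,0,0,0,0,0.04,0, 0,0,0,0,0,0,0]' 40
python3 - <<'E'
from h import *
w=snap('wrist','w11')
a=cv2.imread('pics/w11.png')[150:400,130:430];cv2.imwrite('pics/c11.png',cv2.resize(a,(600,500)))
f=w['frame'].astype(int)
m=((f[:,:,0]-f[:,:,1]>50)&(f[:,:,1]<175)&(f[:,:,0]>150)&(f[:,:,2]>f[:,:,1]*.6)).astype(np.uint8)
n,l,st,ce=cv2.connectedComponentsWithStats(m)
print([(st[i],ce[i].round(0)) for i in range(1,n) if st[i,4]>80])
E
```

```text
time_s: 16.3
position: [0.6409, -0.2077, 0.1594]
tool_rot: [[-0.435, 0.9, 0.01], [0.9, 0.435, -0.008], [-0.012, 0.005, -1.0]]
ft_force: [-0.2, -0.5, -0.3]
grip_width: 0.0128
[(array([261, 312,  31,  28, 700], dtype=int32), array([276., 325.]))]
```

```bash
cat >> h.py <<'E'
M=frame(100); K=np.array([.5634,.1558,.2231]); PV=np.array([.5798,.065,.1355])
m1=K-M@[0,.056,.012]; m2=PV-M@[0,-.07,.0055]; MO=(m1+m2)/2; MO[2]=.178
E
python3 - <<'E'
from h import *
print(m1,m2,MO)
o=observe()
for z in(.07,.010):
  t=MO+M@[0,.002,z]+.002*M[:,1]-.0254*M[:,2]; print(z,t,t-np.array(o['position']))
print(M)
E
```

```text
[0.56950982 0.1211495  0.17791136] [0.56987454 0.12129008 0.17628189] [0.56969218 0.12121979 0.178     ]
0.07 [0.57413829 0.09600462 0.21473673] [-0.06572456  0.30321576  0.05889393]
0.01 [0.56744116 0.13398596 0.16877407] [-0.07242169  0.3411971   0.01293126]
[[ 0.98480775 -0.13302222  0.1116189 ]
 [ 0.17364818  0.75440651 -0.63302222]
 [ 0.          0.64278761  0.76604444]]
```

```bash
python3 -m crank '[0,0,-0.132,0,0,0.03,0, 0,0,-0.132,0,0,0.03,0, 0,0,-0.132,0,0,0.03,0, 0,0,-0.132,0,0,0.03,0, 0,0,-0.132,-0.0064,0.029,0,0, 0,0,-0.132,-0.0064,0.029,0,0, 0,0,-0.132,-0.0064,0.029,0,0, 0,0,-0.132,-0.0064,0.029,0,0, 0,0,-0.132,-0.0064,0.029,0,0, 0,0,-0.132,-0.0064,0.029,0,0, 0,0,-0.132,-0.0064,0.029,0,0, 0,0,-0.132,-0.0064,0.029,0,0, 0,0,-0.132,-0.0064,0.029,0,0, 0,0,-0.132,-0.0064,0.029,0,0, 0,0,0,0,0,0,0]' 40
python3 -m crank '[0.0985,0.0174,0,0,0,-0.0066,0, 0.0985,0.0174,0,0,0,-0.0066,0, 0.0985,0.0174,0,0,0,-0.0066,0, 0.0985,0.0174,0,0,0,-0.0066,0, 0.0985,0.0174,0,0,0,-0.0066,0, 0.0985,0.0174,0,0,0,-0.0066,0, 0.0985,0.0174,0,0,0,-0.0066,0, 0,0,0,0,0,0,0, 0,0,0,0,0,0,0]' 40
python3 - <<'E'
from h import *
from scipy.spatial.transform import Rotation as R
o=observe();Rt=np.array(o['tool_rot']);print(R.from_matrix(M@np.diag([1,-1,-1])@Rt.T).as_rotvec())
t=MO+M@[0,.002,.010]+.002*M[:,1]-.0254*M[:,2];print('to go',t-o['position'],'in mouth',M.T@(t-o['position']))
w=snap('wrist','w12');s=snap('scene','s12');f=w['frame']
# chute edges at y=+30 row across
for y in(.035,.025,-.03):
  for x in(-.019,-.017,0,.017,.019): u,v=proj(w,MO+M@[x,y,0]);print((x,y),u.round(1),v.round(1))
u,v=proj(w,MO+M@[0,.036,0]).astype(int)
for dv in(0,5): print(v+dv,[(x,*f[v+dv,x]) for x in range(u-40,u+42,2)])
h=f.astype(int);m=((h[:,:,0]-h[:,:,1]>50)&(h[:,:,1]<175)&(h[:,:,0]>150)&(h[:,:,2]>h[:,:,1]*.6)).astype(np.uint8)
n,l,st,ce=cv2.connectedComponentsWithStats(m);print([(st[i],ce[i].round(0)) for i in range(1,n) if st[i,4]>150])
E
```

```text
time_s: 17.85
position: [0.5736, 0.0862, 0.2713]
tool_rot: [[0.985, 0.172, -0.004], [0.172, -0.985, 0.002], [-0.003, -0.003, -1.0]]
ft_force: [0.4, -1.6, 0.0]
grip_width: 0.0127
time_s: 18.75
position: [0.5749, 0.0825, 0.2251]
tool_rot: [[0.985, 0.131, -0.114], [0.173, -0.753, 0.634], [-0.003, -0.644, -0.765]]
ft_force: [-0.0, 0.2, 0.7]
grip_width: 0.0124
[-0.00157165 -0.003005    0.00021926]
to go [-0.00748921  0.05144142 -0.05634467] in mouth [ 0.00155727  0.00358631 -0.07656202]
(-0.019, 0.035) 246.6 171.5
(-0.017, 0.035) 249.8 171.5
(0, 0.035) 276.5 171.5
(0.017, 0.035) 303.3 171.5
(0.019, 0.035) 306.4 171.5
(-0.019, 0.025) 247.0 186.9
(-0.017, 0.025) 250.1 186.9
(0, 0.025) 276.5 186.9
(0.017, 0.025) 302.9 186.9
(0.019, 0.025) 306.0 186.9
(-0.019, -0.03) 248.9 265.1
(-0.017, -0.03) 251.8 265.1
(0, -0.03) 276.5 265.1
(0.017, -0.03) 301.2 265.1
(0.019, -0.03) 304.1 265.1
169 [(236, np.uint8(98), np.uint8(65), np.uint8(42)), (238, np.uint8(97), np.uint8(66), np.uint8(45)), (240, np.uint8(99), np.uint8(67), np.uint8(44)), (242, np.uint8(97), np.uint8(65), np.uint8(44)), (244, np.uint
[... 3455 characters left out ...]
 np.uint8(125), np.uint8(69)), (300, np.uint8(163), np.uint8(124), np.uint8(69)), (302, np.uint8(161), np.uint8(124), np.uint8(69)), (304, np.uint8(162), np.uint8(123), np.uint8(69)), (306, np.uint8(99), np.uint8(76), np.uint8(43)), (308, np.uint8(143), np.uint8(111), np.uint8(61)), (310, np.uint8(159), np.uint8(122), np.uint8(69)), (312, np.uint8(104), np.uint8(79), np.uint8(43)), (314, np.uint8(109), np.uint8(83), np.uint8(46)), (316, np.uint8(111), np.uint8(85), np.uint8(47))]
[(array([262, 312,  26,  27, 550], dtype=int32), array([274., 326.])), (array([ 487,  340,   73,   56, 1015], dtype=int32), array([516., 364.])), (array([537, 355,  23,  56, 484], dtype=int32), array([546., 383.]))]
```

Numerically, the rim walls show at columns 253 and 309, so the chute's centre is 2.9 mm further along +x than predicted. I'll include that and lower the cell.

```bash
python3 -m crank '[0,0,0,-0.0009,0.0104,-0.0113,0, 0,0,0,-0.0009,0.0104,-0.0113,0, 0,0,0,-0.0009,0.0104,-0.0113,0, 0,0,0,-0.0009,0.0104,-0.0113,0, 0,0,0,0,0,0,0]' 40
python3 -m crank '[0,0,0,-0.0005,0.0052,-0.0056,0, 0,0,0,-0.0005,0.0052,-0.0057,0, 0,0,0,0,0,0,0, 0,0,0,0,0,0,0]' 40
python3 - <<'E'
from h import *
o=observe();c=np.array(o['position'])+np.array(o['tool_rot'])@[0,.002,-.0254]
print('cell in mouth',M.T@(c-MO-.0029*M[:,0]))
w=snap('wrist','w13');f=w['frame'];v=150
for y in (.036,): print(proj(w,MO+M@[.0029,y,0]))
u,v=proj(w,MO+M@[.0029,.036,0]).astype(int)
print([(x,int(f[v,x].sum())) for x in range(u-50,u+52,2)])
E
```

```text
time_s: 19.35
position: [0.5704, 0.1265, 0.1801]
tool_rot: [[0.984, 0.133, -0.116], [0.177, -0.752, 0.635], [-0.003, -0.645, -0.764]]
ft_force: [-0.7, 0.7, 0.1]
grip_width: 0.0129
time_s: 19.75
position: [0.5703, 0.1352, 0.1691]
tool_rot: [[0.985, 0.131, -0.114], [0.174, -0.752, 0.636], [-0.002, -0.646, -0.764]]
ft_force: [-0.1, -0.2, 0.3]
grip_width: 0.0128
cell in mouth [0.00017855 0.00262152 0.00977391]
[273.09395585 210.23760124]
[(223, 236), (225, 239), (227, 237), (229, 297), (231, 411), (233, 423), (235, 187), (237, 199), (239, 186), (241, 448), (243, 430), (245, 415), (247, 413), (249, 412), (251, 402), (253, 414), (255, 415), (257, 405), (259, 409), (261, 410), (263, 418), (265, 420), (267, 415), (269, 414), (271, 409), (273, 399), (275, 408), (277, 410), (279, 412), (281, 406), (283, 408), (285, 402), (287, 408), (289, 417), (291, 418), (293, 415), (295, 409), (297, 410), (299, 415), (301, 419), (303, 411), (305, 401), (307, 418), (309, 256), (311, 245), (313, 377), (315, 411), (317, 363), (319, 221), (321, 236), (323, 228)]
```

Centred: the rim walls are at columns 232 and 315, the cell is on the mid-line and there is no contact force. I'll release it.

```bash
python3 -m crank '[0,0,0,0,0,0,40, 0,0,0,0,0,0,40, 0,0,0,0,0,0,40, 0,0,0,0,0,0,40, 0,0,0,0,0,0,40, 0,0,0,0,0,0,40, 0,0,0,0,0,0,40, 0,0,0,0,0,0,40]' 40
python3 -m crank '[0,0,0,0.0037,-0.0211,0.0255,40, 0,0,0,0.0037,-0.0211,0.0255,40, 0,0,0,0.0037,-0.0211,0.0255,40, 0,0,0,0.0037,-0.0211,0.0255,40, 0,0,0,0,0,0.04,40, 0,0,0,0,0,0.04,40, 0,0,0,-0.03,-0.03,0.02,40, 0,0,0,-0.03,-0.03,0.02,40, 0,0,0,-0.03,-0.03,0.02,40, 0,0,0,-0.03,-0.03,0.02,40, 0,0,0,0,0,0,40]' 40
python3 - <<'E'
from h import *
w=snap('wrist','w14');s=snap('scene','s14');d=snap('side','d14')
def cop(f):
  h=f.astype(int);m=((h[:,:,0]-h[:,:,1]>45)&(h[:,:,0]>110)&(h[:,:,2]>h[:,:,1]*.62)).astype(np.uint8)
  n,l,st,ce=cv2.connectedComponentsWithStats(m);return [(st[i].tolist(),ce[i].round(0).tolist()) for i in range(1,n) if st[i,4]>8]
for n,i in(('w',w),('s',s),('d',d)):
  print(n,cop(i['frame']));print(' cell0',proj(i,[.638,-.205,.007]).round(),'mouth',proj(i,MO).round(),'cup',proj(i,[.598,-.013,.03]).round())
s7=load('s7')['frame'].astype(int)
for nm,a,b in(('s vs s0',s['frame'],load('scene0')['frame']),('d vs d0',d['frame'],load('side0')['frame'])):
  df=(abs(a.astype(int)-b.astype(int)).sum(2)>60).astype(np.uint8);df=cv2.morphologyEx(df,cv2.MORPH_OPEN,np.ones((3,3)))
  n,l,st,ce=cv2.connectedComponentsWithStats(df);print(nm,[(st[j].tolist()) for j in range(1,n) if st[j,4]>15])
E
```

```text
time_s: 20.6
position: [0.5702, 0.1353, 0.1689]
tool_rot: [[0.985, 0.131, -0.114], [0.174, -0.752, 0.636], [-0.003, -0.646, -0.763]]
ft_force: [-0.3, -0.8, -0.8]
grip_width: 0.0341
time_s: 21.7
position: [0.4633, -0.0717, 0.4332]
tool_rot: [[0.986, 0.13, -0.109], [0.17, -0.755, 0.634], [0.0, -0.643, -0.766]]
ft_force: [0.2, 0.3, -0.3]
grip_width: 0.034
w [([333, 0, 227, 82, 10271], [420.0, 43.0]), ([528, 11, 32, 7, 61], [542.0, 14.0]), ([0, 41, 6, 7, 16], [2.0, 44.0]), ([233, 95, 3, 10, 16], [234.0, 99.0]), ([540, 94, 20, 28, 435], [551.0, 108.0]), ([545, 123, 15, 15, 135], [552.0, 129.0]), ([536, 131, 4, 9, 9], [537.0, 135.0]), ([548, 141, 12, 11, 103], [554.0, 146.0]), ([550, 153, 10, 11, 67], [554.0, 158.0]), ([260, 155, 28, 44, 70], [280.0, 172.0]), ([237, 162, 7, 13, 15], [240.0, 167.0]), ([236, 176, 2, 9, 9], [236.0, 180.0]), ([554, 177, 6, 4, 10], [556.0, 178.0]), ([557, 196, 3, 5, 11], [558.0, 198.0]), ([480, 202, 5, 7, 17], [482.0, 205.0]), ([558, 203, 2, 11, 17], [559.0, 207.0]), ([481, 264, 73, 107, 3586], [515.0, 321.0]), ([238, 295, 26, 23, 37], [252.0, 303.0]), ([264, 3
[... 842 characters left out ...]
, 849], [173, 128, 6, 4, 21], [377, 141, 12, 14, 95], [330, 145, 6, 5, 27], [61, 153, 23, 13, 217], [106, 154, 21, 12, 182], [350, 154, 6, 5, 29], [310, 161, 17, 6, 72], [193, 162, 7, 5, 28], [292, 166, 8, 5, 35], [318, 173, 4, 7, 25], [324, 172, 12, 7, 58], [189, 178, 5, 6, 26], [61, 180, 22, 14, 225], [150, 181, 7, 14, 80], [178, 183, 5, 4, 18], [327, 192, 6, 6, 21], [317, 195, 6, 5, 26], [258, 220, 11, 14, 74], [417, 220, 143, 156, 9383], [297, 223, 5, 5, 21], [303, 231, 17, 12, 96], [520, 231, 12, 7, 48], [511, 241, 12, 8, 44], [250, 315, 5, 4, 16], [338, 341, 100, 79, 2835], [327, 382, 9, 10, 39], [144, 406, 6, 7, 31], [135, 408, 8, 7, 29], [297, 410, 25, 10, 136], [326, 417, 8, 3, 19]]
```

The scene image changed inside the cup at (312..329, 257..269). I'll check that numerically against the earlier cover-open frame.

Run:
```python
from h import *
s=load('s14')['frame'].astype(int)
for ref in('s7','s12'):
  r=load(ref)['frame'].astype(int)
  df=(abs(s-r).sum(2)>50).astype(np.uint8)[155:345,225:420]
  n,l,st,ce=cv2.connectedComponentsWithStats(df)
  print(ref,[((st[j]+[225,155,0,0,0]).tolist()) for j in range(1,n) if st[j,4]>12])
print('cup row R-B now / before');r=load('s12')['frame'].astype(int)
for v in range(256,272,2):
  print(v,[f'{s[v,x,0]}-{s[v,x,2]}|{r[v,x,0]}-{r[v,x,2]}' for x in range(306,334,3)])
# mouth: brass only? 
for y in(-.035,-.02,0,.02,.035): u,v=proj(load('s14'),MO+M@[.003,y,-.018]).astype(int);print(y,(u,v),s[v,u])
```

```text
s7 [[225, 155, 99, 37, 2504], [225, 192, 67, 99, 1810], [310, 256, 20, 14, 131], [232, 307, 21, 22, 204]]
s12 [[225, 155, 141, 50, 4226], [225, 192, 33, 66, 891], [305, 249, 25, 23, 316], [225, 284, 83, 61, 2742]]
cup row R-B now / before
256 ['125-79|100-77', '236-53|150-32', '240-53|146-29', '240-53|145-29', '239-53|143-29', '232-54|139-35', '164-75|140-88', '113-105|117-108', '90-87|90-86', '85-82|85-82']
258 ['123-117|122-116', '216-77|164-70', '239-53|149-30', '238-52|142-29', '227-55|135-38', '156-87|130-97', '88-82|135-129', '100-98|135-129', '107-103|107-103', '84-81|84-81']
260 ['134-129|134-129', '154-117|148-117', '233-53|202-43', '210-69|134-58', '127-89|118-100', '87-85|134-129', '75-75|134-129', '75-74|137-132', '128-123|132-127', '86-83|86-82']
262 ['135-130|134-129', '136-129|136-130', '185-92|172-89', '137-115|136-124', '86-85|135-130', '75-75|133-128', '69-68|134-129', '76-75|137-132', '136-131|138-133', '101-97|100-96']
264 ['135-130|133-128', '135-130|134-130', '131-116|135-129', '89-86|136-131', '75-75|136-131', '68-68|133-129', '78-76|136-131', '123-119|137-132', '136-132|138-133', '119-115|119-115']
266 ['115-110|112-109', '122-114|122-120', '125-60|129-126', '93-65|134-129', '69-68|135-131', '79-77|136-131', '130-125|136-131', '135-131|135-130', '129-124|129-124', '88-84|87-84']
268 ['84-81|83-80', '108-99|107-104', '130-83|122-120', '134-91|134-130', '100-97|145-139', '145-141|151-146', '159-155|157-154', '149-146|150-146', '94-91|94-90', '78-75|78-74']
270 ['81-78|81-78', '85-82|85-81', '99-93|92-89', '159-147|109-106', '154-149|144-139', '163-158|160-156', '153-151|149-147', '97-94|98-94', '81-78|81-78', '83-79|82-79']
-0.035 (np.int64(366), np.int64(209)) [144 105  29]
-0.02 (np.int64(370), np.int64(203)) [145 104  28]
0 (np.int64(377), np.int64(196)) [144 104  29]
0.02 (np.int64(383), np.int64(189)) [144 104  29]
0.035 (np.int64(388), np.int64(184)) [143 103  28]
```

A dark grey body with a copper end now lies in the cup. The mouth shows only brass, and the cup and chute are otherwise unchanged. I'll hand in.

```bash
python3 -c "
from rig import *
print(close_job())"
```

```text
the job is handed in; nothing more can be done
None
```

The cover is swung open, the AA cell slid down the chute into the tin cup, and the job is handed in at about 22 s of the 58 s allowed.

- **Cover:** I swung it to about 1.47 rad, which I worked out from the drag path and a picture rather than measuring it. Compared with the picture taken just after the swing, nothing had changed at the cover, chute or cup rim except the cell's arrival.
- **Cell:** I released it lengthwise, about 2.5 mm above the rim and centred in the mouth. The last scene image shows a dark grey body with a copper end inside the cup, and only brass in the mouth.
- **Bench:** I compared the first and last scene images numerically. The changed spots near the movement and the pusher look like the arm's moving shadow, but I could not look to confirm, because I had used all 12 picture views.
- **Forces:** The highest wrist reading printed was about 4 N, while closing on the cell.

Two things disagreed with the description:

- **Fingertips:** They ended roughly 30 mm short of the stated position. It took four misses or shallow grips on the knob before I corrected for it.
- **Grip width:** It read about 12.5 mm on both the 14 mm knob and the 14.5 mm cell. Both held.

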